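# Open the leaning pantry canister

### The arm

A 7-joint arm with a two-finger parallel gripper is mounted at the origin on the work surface. World frame = base frame: x ahead of the robot, y to its left, z up, the work surface at z = 0. Lengths are in m, angles in rad, forces in N, time in s.
With the tool pointing down it reaches from about 0.4 to 0.85 m from the base axis. Payload 10.4 kg.
Tool frame: the origin (TCP) lies between the finger pads; the fingertips stand 19 mm ahead of it and the grasp point (between the pads) is the TCP (manip.tips_ahead is the distance from the TCP to the fingertips, in m); z points along the fingers, y is the line along which they close (so a half turn about z gives the same grasp; the last joint's range is limited). The gripper opens to 85 mm and grips with 20 to 120 N. Pads are 22 mm wide; open, the fingers measure 114 mm over their backs; the gripper's body (76 mm by 85 mm) begins 54 mm behind the grasp point. The pads swing forward as they close: fully open they stand 13 mm farther back than shut.
Start: joints at [1.248, 0.332, -0.065, 1.46, 0.022, 1.35, -0.088], TCP at [0.185, -0.597, 0.25] pointing down, gripper open.
Joint ranges: [-2.6, 2.6], [-0.5, 2.12], [-1.47, 1.34], [0.16, 2.42], [-1.27, 4.41], [0.06, 2.06], [-2.6, 2.6]. Speed limits (rad/s): [2.22, 2.22, 2.79, 2.79, 3.14, 3.14, 3.14].

### API

Orientations are given as a unit quaternion [x, y, z, w].
In Python, from workcell import manip, viewer gives the robot as it stands.
- The arm moves only by the tool arm_command, never from a script. Its argument "series" is text: rows parted by semicolons, each of 5 numbers parted by spaces: the closure, from 0 (fully open) to 1 (shut), then the shift along the tool's x, y, z normalised to -1 to 1, where 1 is 0.4 m, then the turn about the tool's z normalised to -1 to 1, where 1 is 180 degrees. In form: jaw tx ty tz spin; .... A call has exactly 10 rows; each row shifts and turns the commanded pose from where the row before left it, along the tool's axes as they then stand; what a row does not reach is not made up. A row lasts 1/8 s, in which the tool goes at most 62.5 mm and 10.7 degrees, less where a joint would pass 70% of its speed; a pose out of reach is approached as far as the arm can. A call with a number of a shift or a turn outside -1 to 1 is refused whole. A call with a gripper value outside its range is refused whole. The fingers move at their own pace and stop on an object; "newtons" is the grip in N (left out, the last holds). Time passes only in rows, so rows that do not move let the fingers close, or fill a call up. It gives the time, the measured TCP pose, the force, the opening and the grip force at its end, in the units of the state.
- manip.get_obs(): the state, without advancing time (a new reading comes with each control period).
- viewer.camera(name): name is "scene" or "top" or "wrist"; returns a dict with "pixels" (480x640x3 uint8, red, green, blue), "intrinsics" (3x3 intrinsics, pixels), "extrinsics" (4x4, takes a point from world to camera coordinates). Camera axes: x right, y up, looking along -z (the intrinsics and any distortion apply to the point x, -y, -z); pixel columns grow to the right and rows downward; lengths in m; the calibration is good to about 2 mm. A picture is of the moment at which its call begins. There is no depth.
- manip.hand_in(): hands the job in; it is judged then, once.
The state is a dict: "clock": time; "joint_pos": joint angles; "joint_velocities": joint speeds; "tau": joint torques, N m; "position": TCP position; "ee_rot": TCP orientation; "ft_force": force on the tool from outside, world axes, zero at the start; "torque": the same for the moment, N m; "grip_width": opening from 0.0 (shut) to 1.0 (fully open); "grasp_force": force on a finger pad.
Only numpy, scipy, OpenCV 4.12 (cv2) and the standard library are available. Lean on these libraries where they do the work, as an engineer would, in place of code of your own. Each camera call takes 0.05 s, during which the arm holds its last target. There are 200 camera calls.

### The job

Open the leaning canister whose round cap has a raised grip bar: unscrew the cap anticlockwise (seen from outside) until it is free of its thread, then swing it well back on its hinge, more than 65 degrees, so that the mouth is clear, and let go of it. The cap must not be prised up before it is unscrewed. Leave the other canister and the things standing around alone.

Things in the scene. Friction and masses are not known exactly. Their poses are not given: they have to be found in the camera images.
- canister: Fixed light-wood stand (base board 190 x 130 mm, cheeks 72 mm high) with a white ceramic canister, 104 mm across, 172 mm long, mouth up, whose axis leans 35 degrees (0.61 rad) from vertical to the stand's own -x, roughly to the robot. Origin: on the table in the stand's middle plane, 20 mm towards -x from the base board's centre; z up, y level (parallel to the cap's hinge).
- cap_grip (a point): Grip point of this canister's grey captive cap: a disc 101 mm across, 28 mm deep, with a straight raised bar across its flat top (84 mm long, 22 wide, 30 high). The point is on the cap's axis, inside the bar, 24 mm above the flat top, 6 below the bar's top. x along the bar, y across it (the way to pinch it), z outward along the cap's axis. Moves with the cap.
- cap (a joint): Twist of the cap about its axis in rad, grows anticlockwise seen from outside. 0 is tight, starts at 0 to 0.5; lugs inside hold the cap down until about 2.7, beyond that it is free; hard stop at 3.1. The cap does not rise as it turns. At 2.95 the bar points straight at the hinge. Friction about 0.25 N m; stays where it is left.
- strap (a joint): Swing of the cap in rad about its hinge; 0 lies closed on the mouth, grows as it opens, stop at 1.45. Stiff (about 0.16 N m): stays where it is left. The hinge is a pin in a steel band round the cap.
- cap_hinge (a point): Centre of the cap's hinge pin, at the uphill far side of the mouth: 60 mm from the cap's axis and, along that axis, 16 mm below the cap's flat top. Does not move. Its y axis is the hinge line (level); positive rotation about +y opens the cap, up and away from the robot. Frame parallel to canister.
- other: A second leaning white canister on the same kind of stand, fixed, with a plain smooth domed cap 101 mm across: no bar, no hinge. To be left alone. Origin as for canister. The two may stand either way round, left or right.
- can: Bystander: food can, 74 mm across, 110 mm high; origin at the centre of its underside.
- jug: Bystander: white bottle, 80 mm across, 200 mm high; origin at the centre of its underside.
- bowl: Bystander: steel bowl, 140 mm across, 60 mm high; origin at the centre of its underside.

How it is judged:
On the way, in this order (a step that is already met when the one before it is completed fails the run):
1. the cap is unscrewed (turned past 2.6 rad) while still lying on the mouth (swung up less than 0.15 rad) (value of joint cap above 2.6 rad and value of joint strap below 0.15 rad), for 0.1 s.
2. the cap is swung back more than 1.1 rad on its hinge (value of joint strap above 1.1 rad), for 0.1 s.
At the end, for the whole second after the job is handed in: The cap stands swung back more than 1.1 rad (63 degrees) on its hinge, at rest (under 0.05 rad/s) (value of joint strap above 1.1 rad and velocity of joint strap between -0.05 and 0.05 rad/s); the robot touches nothing.
It fails at once if the cap is prised up (more than 0.2 rad) while its twist is below 2.3 rad (value of joint strap above 0.2 rad and value of joint cap below 2.3 rad).
It fails at once if the other canister is pushed with more than 5 N (contact force between any of the arm, the fingers and other above 5 N).
It fails at once if a bystander (can, jug or bowl) is moved more than 30 mm or tipped over (distance of any of can, jug, bowl from where it was at the start of the episode above 0.03 m or angle between any of can, jug, bowl's own z axis and vertical above 0.5 rad).
It also fails if it takes over 59 s, if anything falls off the work surface, if the arm or the gripper's body presses on something with over 40 N, if the wrist force passes 120 N, or if a joint passes its speed limit or range.

## Working session

There is one attempt and no reset: what is moved stays moved. The work goes in short steps, Python scripts to look and compute and a tool call to move; the robot and the scene stay as the last step left them, time stands still between calls to the robot, and variables do not carry over. Pictures are saved under pics/ and viewed, at most 10 in all, crops included, and the job is handed in when it is done.

Besides the shell and the picture viewer there is one more tool, called after "Call:" as name(argument=value, ...) on one line, values as JSON. arm_command: Moves the arm, as the interface text tells. Scaled input: -1 to 1 covers 0.4 m each way for a shift and 180 degrees each way for a turn. Its arguments: {"type":"object","properties":{"series":{"type":"string"},"newtons":{"type":"number"}},"required":["series"]}

```bash
mkdir -p pics; ls; python3 - <<'E'
from workcell import manip, viewer
import cv2,numpy as np
for n in ["scene","top"]:
    c=viewer.camera(n); cv2.imwrite(f"pics/{n}0.png",c["pixels"][:,:,::-1]); np.savez(f"{n}0.npz",**c)
    print(n,np.round(c["intrinsics"],1).tolist(),np.round(c["extrinsics"],3).tolist())
o=manip.get_obs(); print(o)
E
```

```text
pics
scene [[517.5, 0.0, 320.1], [0.0, 517.5, 242.6], [0.0, 0.0, 1.0]] [[0.802, 0.597, -0.011, -0.427], [-0.492, 0.671, 0.555, 0.196], [0.339, -0.44, 0.832, -1.508], [0.0, 0.0, 0.0, 1.0]]
top [[447.1, 0.0, 321.2], [0.0, 447.1, 235.6], [0.0, 0.0, 1.0]] [[-0.012, -1.0, -0.014, 0.02], [0.999, -0.013, 0.036, -0.516], [-0.036, -0.013, 0.999, -1.247], [0.0, 0.0, 0.0, 1.0]]
{'clock': 0.1, 'joint_pos': array([ 1.24836315,  0.33278751, -0.06471635,  1.46086741,  0.02160861,
        1.34992613, -0.08848497]), 'joint_velocities': array([-5.66420814e-04, -1.46494715e-03,  1.70054356e-03, -2.94137999e-03,
       -4.43708735e-04, -6.85097104e-06,  1.19804519e-03]), 'tau': array([ 1.10272973e-03, -6.26751852e+01,  4.93204873e-02, -3.92435431e+01,
        1.64520484e-02,  6.88130938e-03,  2.60295167e-06]), 'position': array([ 0.18450833, -0.59680458,  0.24960394]), 'ee_rot': array([ 9.88779464e-01,  1.49381235e-01, -1.27821616e-04, -6.33476982e-04]), 'ft_force': array([-0.55826252, -0.50192747, -0.18880444]), 'torque': array([0.02718172, 0.05633228, 0.02422423]), 'grasp_force': 0.0, 'grip_width': 0.9994340409266499}
```

View pics/scene0.png

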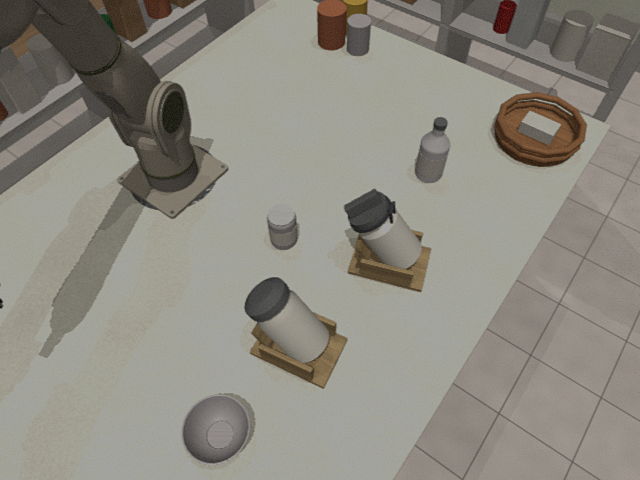

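View pics/top0.png

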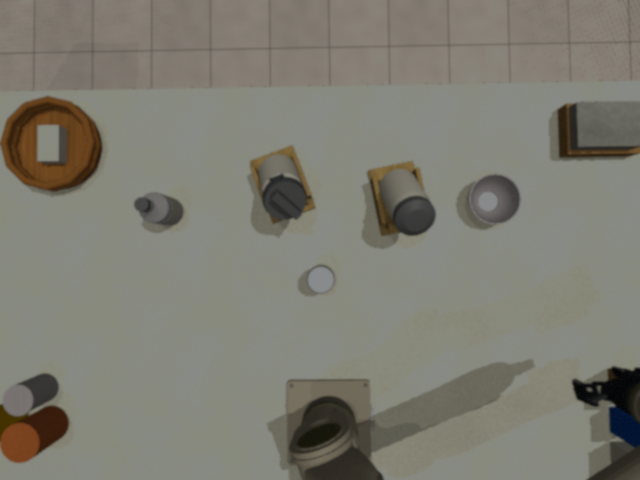

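The scene and top views agree. The barred canister is the left one, with its cap at about (371,210) in scene and (287,198) in top. The smooth-capped one is on the right, at (405,205) in top. The can is in front at (321,280), the jug at left (160,208) and the bowl at right (494,200). Next I'll zoom in on the barred cap in both views.

```bash
python3 - <<'E'
import cv2,numpy as np
a=cv2.imread("pics/scene0.png")[175:300,330:450]; b=cv2.imread("pics/top0.png")[135:240,240:330]
f=lambda i,k:cv2.convertScaleAbs(cv2.resize(i,None,fx=k,fy=k,interpolation=cv2.INTER_CUBIC),alpha=2.2)
a=f(a,4)[:500]; b=f(b,4)
h=max(a.shape[0],b.shape[0]); p=lambda i:cv2.copyMakeBorder(i,0,h-i.shape[0],0,0,0)[:, :400 if i is b else 480]
o=np.hstack([p(a)[:,:430],p(b)[:,:360]]); print(o.shape,a.shape,b.shape); cv2.imwrite("pics/crop.png",o)
E
```

```text
(500, 790, 3) (500, 480, 3) (420, 360, 3)
```

View pics/crop.png

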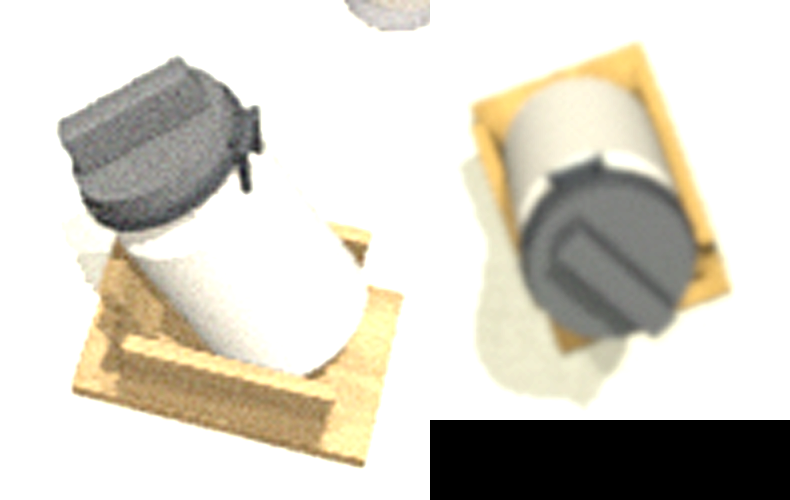

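```bash
cat > g.py <<'E'
import numpy as np, cv2
from scipy.optimize import least_squares
def load(n): d=np.load(n); return d["intrinsics"],d["extrinsics"]
def ray(c,uv):
    K,E=c; d=np.linalg.inv(K)@[uv[0],uv[1],1]; R=E[:3,:3]
    d=R.T@(d*[1,-1,-1]); return -R.T@E[:3,3], d/np.linalg.norm(d)
def plane(c,uv,z): o,d=ray(c,uv); return o+d*(z-o[2])/d[2]
def tri(obs):
    A=np.zeros((3,3));b=np.zeros(3)
    for c,uv in obs:
        o,d=ray(c,uv);P=np.eye(3)-np.outer(d,d);A+=P;b+=P@o
    x=np.linalg.solve(A,b)
    return x,[np.linalg.norm((np.eye(3)-np.outer(d,d))@(x-o)) for o,d in [ray(c,uv) for c,uv in obs]]
def proj(c,X):
    K,E=c; p=E[:3,:3]@X+E[:3,3]; p=K@(p*[1,-1,-1]); return p[:2]/p[2]
E
python3 - <<'E'
from g import *
np.set_printoptions(precision=4,suppress=True)
S=load("scene0.npz");T=load("top0.npz")
t=lambda x,y:np.array([(x-430+.5)/4+240,(y+.5)/4+135]); s=lambda x,y:np.array([(x+.5)/4+330,(y+.5)/4+175])
B=[plane(T,t(*p),0.012) for p in [(473,105),(635,43),(730,292),(565,352)]]
for b in B: print(b)
B=np.array(B); e=(B[0]+B[1]-B[2]-B[3])[:2]; print("yaw",np.degrees(np.arctan2(e[1],e[0])),np.linalg.norm(e)/2,"ctr",B.mean(0))
Bs=[plane(S,s(*p),0.012) for p in [(75,388),(362,462),(402,295)]]; print(np.array(Bs))
for nm,a,b in [("barmid",(617,278),(126,102)),("upend",(568,234),(187,66)),("lowend",(668,320),(67,134)),("hinge",(577,172),(252,128))]:
    print(nm,*tri([(T,t(*a)),(S,s(*b))]))
E
```

```text
[0.7291 0.21   0.012 ]
[0.7715 0.0949 0.012 ]
[0.594  0.0299 0.012 ]
[0.5533 0.1464 0.012 ]
yaw 20.019627137116288 0.1879645318152557 ctr [0.662  0.1203 0.012 ]
[[0.6019 0.0286 0.012 ]
 [0.7745 0.0899 0.012 ]
 [0.7327 0.2114 0.012 ]]
barmid [0.5831 0.091  0.224 ] [np.float64(0.0009766762045375751), np.float64(0.0009766762045374281)]
upend [0.6058 0.1163 0.2472] [np.float64(0.0004063532933364179), np.float64(0.0004063532933363699)]
lowend [0.5607 0.0635 0.2059] [np.float64(0.0024965200571464142), np.float64(0.0024965200571465504)]
hinge [0.6479 0.1156 0.2233] [np.float64(0.0036029734268602817), np.float64(0.0036029734268602817)]
```

Measurements:
- The stand's yaw is about 20°. The bar's top centre is at (0.583, 0.091, 0.224), and the hinge checks out at about (0.65, 0.116, 0.222).
- The bar sits at 25° from the hinge direction, so the twist is about 0.25 rad.

The tool can't tilt, so the plan has two parts:
1. Push the bar's uphill end around its tilted circle with the closed fingers.
2. Pinch the bar once it points at the hinge, then carry it over.

```bash
cat > plan.py <<'E'
import numpy as np
from scipy.optimize import brentq
np.set_printoptions(precision=4,suppress=True)
Y=np.radians(20); L=np.radians(35)
B=np.array([.5831,.091,.224]); W=np.array([[np.cos(Y),np.sin(Y),0],[-np.sin(Y),np.cos(Y),0],[0,0,1]])  # world->stand axes a,b,z
u=np.array([np.cos(L),0,np.sin(L)]);v=np.array([0,1,0]);n=np.array([-np.sin(L),0,np.cos(L)])
C=W@B-.03*n; HINGE=C-.016*n+.06*u
def tip(phi,r,q,H):
    e=np.cos(phi)*u+np.sin(phi)*v;p=-np.sin(phi)*u+np.cos(phi)*v
    return C+r*e-q*p+H*n
def pen(P,phi,ha=.011,hb=.0145):   # overlap depth of vertical finger with sampled bar
    e=np.cos(phi)*u+np.sin(phi)*v;p=-np.sin(phi)*u+np.cos(phi)*v
    g=np.stack(np.meshgrid(np.linspace(-.042,.042,85),np.linspace(-.011,.011,23),np.linspace(0,.03,31)),-1).reshape(-1,3)
    X=C+g@np.array([e,p,n]); d=X-P
    d=np.minimum(np.minimum(ha-abs(d[:,0]),hb-abs(d[:,1])),d[:,2]); return d.max()
def qc(phi,r,H): return brentq(lambda q:pen(tip(phi,r,q,H),phi),.0,.06,xtol=1e-4)
def floor(P,ha=.011,hb=.0145):  # vertical clearance finger bottom to flat top, worst corner (uphill)
    return ((P-C)@n)/n[2]-ha*np.tan(L)
def tcp(P): return P+[0,0,.019]
E
python3 - <<'E'
from plan import *
r,H=.032,.015
print("C",C,"hinge",HINGE)
prev=None
for d in [15,25,40,55,70,85,100,115,130,145,160,170,177]:
    ph=np.radians(d); q=qc(ph,r,H); t=tcp(tip(ph,r,q,H)); print(d,round(q,4),t,"floor",round(floor(t-[0,0,.019]),4), "rel",(0 if prev is None else (t-prev)*1e3)); prev=t
from workcell import manip
o=manip.get_obs(); print("now",W@o["position"], "goal hi", tcp(tip(np.radians(25),r,.034,H)), W.T@tcp(tip(np.radians(25),r,.034,H)))
E
```

```text
C [ 0.5963 -0.1139  0.1994] hinge [ 0.6546 -0.1139  0.2207]
15 0.0271 [ 0.6187 -0.1318  0.2525] floor 0.0106 rel 0
25 0.0275 [ 0.6209 -0.1253  0.254 ] floor 0.0106 rel [2.2038 6.4996 1.5432]
40 0.0274 [ 0.6222 -0.1143  0.2549] floor 0.0106 rel [ 1.2526 10.9278  0.8771]
55 0.0263 [ 0.6203 -0.1028  0.2536] floor 0.0106 rel [-1.837  11.5622 -1.2863]
70 0.0238 [ 0.6149 -0.092   0.2498] floor 0.0106 rel [-5.4127 10.8065 -3.79  ]
85 0.0205 [ 0.6066 -0.0838  0.244 ] floor 0.0106 rel [-8.289   8.1559 -5.804 ]
100 0.0218 [ 0.6007 -0.0786  0.2399] floor 0.0106 rel [-5.9191  5.2082 -4.1446]
115 0.0247 [ 0.5949 -0.0745  0.2358] floor 0.0106 rel [-5.8243  4.1206 -4.0782]
130 0.0264 [ 0.5874 -0.0724  0.2305] floor 0.0106 rel [-7.4985  2.0747 -5.2505]
145 0.0274 [ 0.579  -0.0731  0.2247] floor 0.0106 rel [-8.3453 -0.7245 -5.8434]
160 0.0275 [ 0.5707 -0.0771  0.2189] floor 0.0106 rel [-8.3196 -4.0042 -5.8254]
170 0.0266 [ 0.5656 -0.0822  0.2153] floor 0.0106 rel [-5.1006 -5.0305 -3.5715]
177 0.0259 [ 0.5626 -0.0864  0.2132] floor 0.0106 rel [-3.0339 -4.2027 -2.1244]
now [-0.0307 -0.6239  0.2496] goal hi [ 0.6232 -0.1312  0.2556] [0.6305 0.0898 0.2556]
```

Call:
arm_command(series="1 0 0 -0.15 -0.016; 1 0 0 -0.15 0; 1 0 0 -0.05 0; 1 0.08 -0.1 0 0; 1 0.08 -0.1 0 0; 1 0.08 -0.1 0 0; 1 0.08 -0.1 0 0; 1 0.08 -0.1 0 0; 1 0.08 -0.1 0 0; 1 0 0 0 0", newtons=30)

```text
clock: 1.35
position: [0.2842, -0.3027, 0.3908]
ee_rot: [0.984, 0.177, 0.0, 0.001]
ft_force: [-0.3, -0.9, 0.3]
grip_width: 0.005
grasp_force: 0.0
```

Call:
arm_command(series="1 0.114 -0.06 0 0; 1 0.114 -0.06 0 0; 1 0.114 -0.06 0 0; 1 0.114 -0.06 0 0; 1 0.114 -0.06 0 0; 1 0.114 -0.06 0 0; 1 0.114 -0.06 0 0; 1 0.114 -0.06 0 0; 1 0.114 -0.06 0 0; 1 0.114 -0.06 0 0")

```text
clock: 2.6
position: [0.6303, 0.0757, 0.3894]
ee_rot: [0.985, 0.173, -0.0, 0.0]
ft_force: [0.5, -1.3, 0.6]
grip_width: -0.003
grasp_force: 0.0
```

```bash
python3 - <<'E'
from workcell import manip, viewer
from plan import *; from g import proj
import cv2
c=viewer.camera("wrist"); o=manip.get_obs(); print(W@o["position"],o["position"],o["joint_pos"],o["ee_rot"])
np.savez("w1.npz",**c); im=c["pixels"][:,:,::-1].copy(); cam=(c["intrinsics"],c["extrinsics"])
ph=np.radians(25); e=np.cos(ph)*u+np.sin(ph)*v;p=-np.sin(ph)*u+np.cos(ph)*v
for s,t in [(1,1),(1,-1),(-1,-1),(-1,1)]:
    x=W.T@(C+.042*s*e+.011*t*p+.03*n); q=proj(cam,x); print(q); cv2.circle(im,tuple(int(k) for k in q),3,(0,0,255),-1)
for x in (C,HINGE,): q=proj(cam,W.T@x); cv2.circle(im,tuple(int(k) for k in q),3,(0,255,0),-1)
cv2.imwrite("pics/w1.png",cv2.convertScaleAbs(im,alpha=1.8))
E
```

```text
[ 0.6216 -0.139   0.3866] [0.6317 0.0819 0.3866] [ 0.3292  0.4367 -0.7999  1.1422  0.3059  1.6821 -1.6037] [ 0.9844  0.1762 -0.0017 -0.0018]
[249.3957 248.5796]
[272.6029 241.4313]
[317.8609 290.6428]
[297.7402 295.4932]
```

View pics/w1.png

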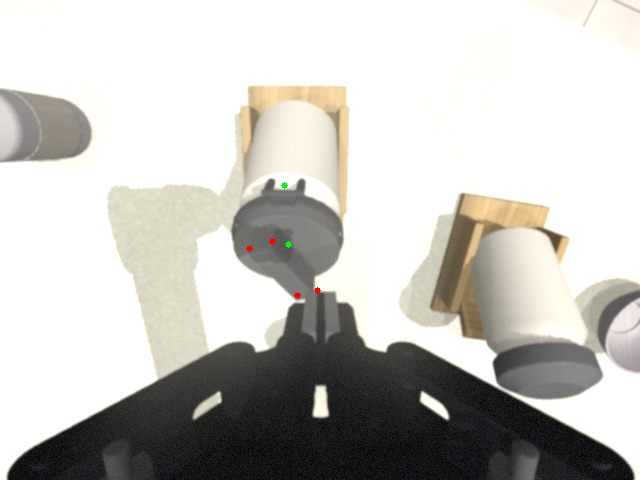

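The wrist view shows the hinge band centred at (286,187), matching the predicted (284,185). The bar is half hidden by the fingers at (310,300), so I'll enlarge it.

```bash
python3 - <<'E'
import numpy as np,cv2
im=np.load("w1.npz")["pixels"][170:310,215:365,::-1]
cv2.imwrite("pics/w1c.png",cv2.convertScaleAbs(cv2.resize(im,None,fx=4,fy=4,interpolation=cv2.INTER_CUBIC),alpha=3))
E
```

```text
(no output)
```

View pics/w1c.png

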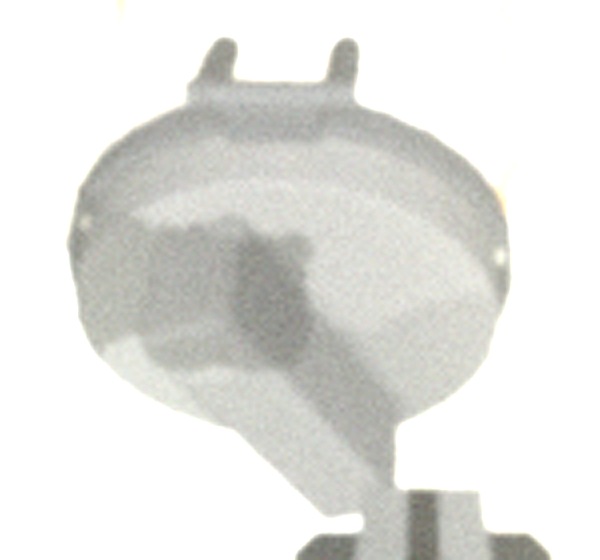

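Bar edge slope and position agree with the estimate to about 3 mm. I'll descend beside it.

Call:
arm_command(series="1 0 0 0.1 0; 1 0 0 0.1 0; 1 0 0 0.08 0; 1 0 0 0.03 0; 1 0 0 0 0; 1 0 0 0 0; 1 0 0 0 0; 1 0 0 0 0; 1 0 0 0 0; 1 0 0 0 0")

```text
clock: 3.9
position: [0.6287, 0.076, 0.2664]
ee_rot: [0.985, 0.174, 0.0, 0.0]
ft_force: [0.3, 1.3, -0.3]
grip_width: -0.0
grasp_force: 0.0
```

```bash
python3 - <<'E'
from workcell import manip
from plan import *
o=manip.get_obs(); print(W@o["position"],o["ee_rot"],o["ft_force"])
E
```

```text
[ 0.6168 -0.1436  0.2664] [0.9847 0.1742 0.0001 0.0001] [ 0.3227  1.3093 -0.3263]
```

Call:
arm_command(series="1 0.013 -0.031 0.014 0; 1 0 0 0.014 0; 1 0 0 0 0; 1 -0.003 -0.014 0.0025 0; 1 0.0015 -0.0135 -0.001 0; 1 0.0015 -0.0135 -0.001 0; 1 -0.0023 -0.0145 0.0016 0; 1 -0.0023 -0.0145 0.0016 0; 1 0 0 0 0; 1 0 0 0 0")

```text
clock: 5.15
position: [0.6185, 0.1141, 0.2538]
ee_rot: [0.985, 0.174, 0.0, 0.001]
ft_force: [3.3, -4.6, 0.9]
grip_width: 0.002
grasp_force: 2.5
```

```bash
cat > look.py <<'E'
import sys,cv2
from workcell import manip, viewer
from plan import *; from g import proj
tag=sys.argv[1]; ks=[]
for nme,(x0,y0) in {"scene":(310,165),"top":(235,130)}.items():
    c=viewer.camera(nme); np.savez(f"{nme}_{tag}.npz",**c)
    ks.append(cv2.convertScaleAbs(cv2.resize(c["pixels"][y0:y0+110,x0:x0+98,::-1],None,fx=4,fy=4,interpolation=cv2.INTER_CUBIC),alpha=2.2))
cv2.imwrite(f"pics/{tag}.png",np.hstack(ks))
o=manip.get_obs(); print(W@o["position"],W@o["ft_force"],W@o["torque"],o["clock"])
E
python3 look.py p1
```

```text
[ 0.6202 -0.1043  0.2538] [ 1.5247 -4.9607 -0.0355] [-1.1417 -0.2069  0.0269] 5.25
```

View pics/p1.png

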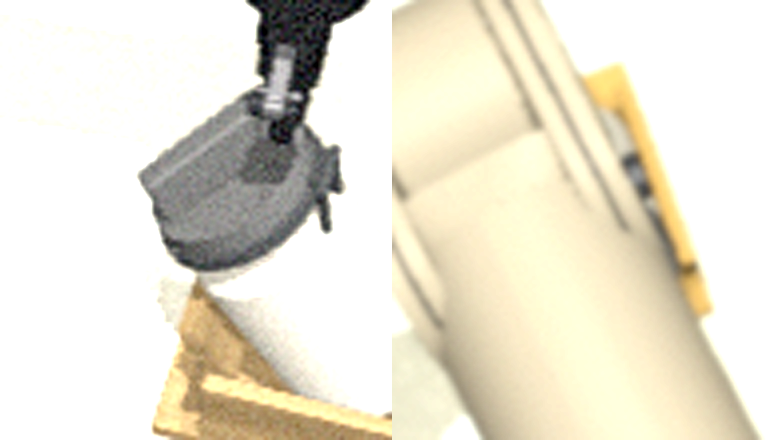

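The scene crop shows the fingertips at (285,130) against the bar's uphill end. The bar has turned from a 27° to a 38° slope in the image and the push is only about 5 N. Continuing along the arc.

Call:
arm_command(series="1 -0.0067 -0.0135 0.0048 0; 1 -0.0067 -0.0135 0.0048 0; 1 -0.0104 -0.0102 0.0072 0; 1 -0.0104 -0.0102 0.0072 0; 1 -0.0074 -0.0065 0.0052 0; 1 -0.0074 -0.0065 0.0052 0; 1 -0.0073 -0.0052 0.0051 0; 1 -0.0073 -0.0052 0.0051 0; 1 0 0 0 0; 1 0 0 0 0")

```text
clock: 6.5
position: [0.5855, 0.1331, 0.2369]
ee_rot: [0.985, 0.174, 0.002, 0.0]
ft_force: [4.1, -1.2, 3.7]
grip_width: 0.001
grasp_force: 2.5
```

```bash
python3 look.py p2
```

```text
[ 0.5957 -0.0751  0.2369] [ 4.3071 -2.9334  3.5403] [-0.7598 -0.918   0.0279] 6.6
```

View pics/p2.png

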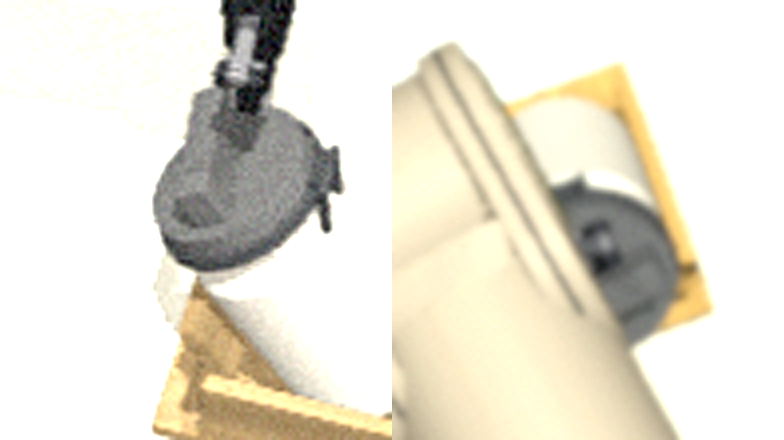

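The bar now points roughly along the level direction in the scene crop, from (200,100) to (205,215), with the fingers at (240,110) behind it. The push is about 6 N. Next arc section.

Call:
arm_command(series="1 -0.0093 -0.0026 0.0065 0; 1 -0.0093 -0.0026 0.0065 0; 1 -0.0104 0.0009 0.0073 0; 1 -0.0104 0.0009 0.0073 0; 1 -0.0104 0.005 0.0073 0; 1 -0.0104 0.005 0.0073 0; 1 -0.0128 0.0126 0.0089 0; 1 -0.0076 0.0105 0.0053 0; 1 0 0 0 0; 1 0 0 0 0")

```text
clock: 7.85
position: [0.5585, 0.1137, 0.2145]
ee_rot: [0.985, 0.175, 0.002, -0.001]
ft_force: [1.9, 6.1, 5.1]
grip_width: -0.004
grasp_force: 2.9
```

```bash
python3 look.py p3
```

```text
[ 0.5638 -0.0842  0.2145] [1.8814 4.8644 4.7897] [ 0.9184 -0.7761  0.0134] 7.95
```

View pics/p3.png

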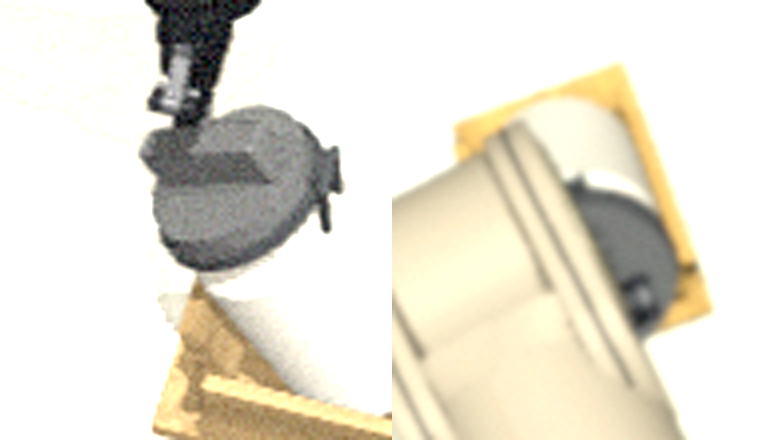

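The fingers sit at (180,120) beside the bar's downhill end, and the bar's base edge runs level in the scene crop from (160,185) to (270,183). I'll convert that slope to a twist angle.

```bash
python3 - <<'E'
from plan import *; from g import *
c=load("scene_p3.npz")
for d in range(150,191,5):
    ph=np.radians(d); e=np.cos(ph)*u+np.sin(ph)*v;p=-np.sin(ph)*u+np.cos(ph)*v
    q=[(proj(c,W.T@(C+s*.042*e+.011*p))-[310,165])*4 for s in (1,-1)]
    k=q[1]-q[0]; print(d,"theta",round(ph-.19,2),q[0].round(),q[1].round(),"slope",round(np.degrees(np.arctan2(-k[1],k[0])),1))
E
```

```text
150 theta 2.43 [177. 173.] [265. 209.] slope -22.0
155 theta 2.52 [174. 178.] [270. 204.] slope -15.2
160 theta 2.6 [172. 183.] [275. 199.] slope -8.9
165 theta 2.69 [170. 188.] [279. 194.] slope -3.2
170 theta 2.78 [168. 193.] [283. 189.] slope 2.0
175 theta 2.86 [167. 198.] [287. 184.] slope 6.7
180 theta 2.95 [167. 203.] [290. 179.] slope 11.1
185 theta 3.04 [167. 207.] [293. 173.] slope 15.1
190 theta 3.13 [167. 212.] [295. 168.] slope 18.8
```

The twist reads about 2.74 rad. I'll push about 8° more to reach 2.9.

Call:
arm_command(series="1 -0.001 0.004 0.0008 0; 1 -0.001 0.004 0.0008 0; 1 -0.001 0.004 0.0008 0; 1 0 0.004 0 0; 1 0 0 0 0; 1 0 0 0 0; 1 0 0 0 0; 1 0 0 0 0; 1 0 0 0 0; 1 0 0 0 0")

```text
clock: 9.2
position: [0.5584, 0.1094, 0.2134]
ee_rot: [0.984, 0.177, 0.001, -0.003]
ft_force: [-2.3, 11.4, 5.3]
grip_width: 0.002
grasp_force: 5.9
```

```bash
python3 look.py p4
```

```text
[ 0.5621 -0.0882  0.2134] [ 0.9298 11.6134  5.0569] [ 2.2343 -0.1018  0.0059] 9.3
```

View pics/p4.png

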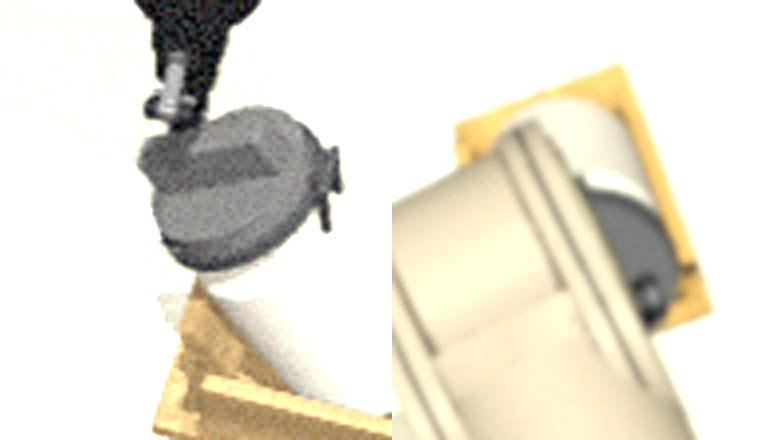

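The base edge slope is now 9°, so the twist is about 2.91 rad: unscrewed, with the bar pointing at the hinge. Now I'll back off, rise, open the jaws and centre over the bar.

Call:
arm_command(series="1 0 -0.03 0 0; 1 0 0 -0.09 0; 0 0 0 -0.09 0; 0 0.025 0.042 0 0; 0 0.027 0.042 0 0; 0 0 0 0 0; 0 0 0 0 0; 0 0 0 0 0; 0 0 0 0 0; 0 0 0 0 0", newtons=25)

```text
clock: 10.55
position: [0.586, 0.0913, 0.2843]
ee_rot: [0.985, 0.174, 0.0, 0.0]
ft_force: [-0.4, -0.1, -0.0]
grip_width: 0.997
grasp_force: 0.0
```

```bash
python3 - <<'E'
from workcell import manip
from plan import *
o=manip.get_obs(); print(W@o["position"],2*np.degrees(np.arctan2(o["ee_rot"][1],o["ee_rot"][0])),o["ft_force"],o["grip_width"])
r=C+.024*n+[0,0,.004]; print("G",r)
r=r-HINGE
for s in np.radians([0,10,20,30,40,50,60,70,76]):
    R=np.array([[np.cos(s),0,np.sin(s)],[0,1,0],[-np.sin(s),0,np.cos(s)]]); x=HINGE+R@r
    if s: print(round(np.degrees(s)),x,"tx,tz",(x-pr)[[0,2]]*[2.5,-2.5])
    pr=x
E
```

```text
[ 0.5819 -0.1146  0.2843] 20.073244057528814 [-0.367  -0.0742 -0.03  ] 0.9970327996745167
G [ 0.5825 -0.1139  0.2231]
10 [ 0.584  -0.1139  0.2356] tx,tz [ 0.0038 -0.0312]
20 [ 0.5877 -0.1139  0.2476] tx,tz [ 0.0091 -0.0301]
30 [ 0.5933 -0.1139  0.2588] tx,tz [ 0.0142 -0.028 ]
40 [ 0.6009 -0.1139  0.2689] tx,tz [ 0.0189 -0.0251]
50 [ 0.6101 -0.1139  0.2775] tx,tz [ 0.0229 -0.0215]
60 [ 0.6206 -0.1139  0.2843] tx,tz [ 0.0263 -0.0172]
70 [ 0.6321 -0.1139  0.2893] tx,tz [ 0.0289 -0.0123]
76 [ 0.6394 -0.1139  0.2913] tx,tz [ 0.0182 -0.0049]
```

Call:
arm_command(series="0 0.001 -0.002 0.07 0; 0 0 0 0.06 0; 0 0 0 0.023 0; 0 0 0 0 0; 0.5 0 0 0 0; 1 0 0 0 0; 1 0 0 0 0; 1 0 0 0 0; 1 0 0 0 0; 1 0 0 0 0", newtons=25)

```text
clock: 11.8
position: [0.5859, 0.0932, 0.2236]
ee_rot: [0.985, 0.175, 0.0, -0.001]
ft_force: [-4.2, 3.4, 5.9]
grip_width: 0.254
grasp_force: 29.1
```

The jaws closed on about 21.6 mm, which is the 22 mm bar. Now I'll lift along the hinge arc.

Call:
arm_command(series="1 0.002 0 -0.0156 0; 1 0.002 0 -0.0156 0; 1 0.0045 0 -0.015 0; 1 0.0045 0 -0.015 0; 1 0.007 0 -0.014 0; 1 0.007 0 -0.014 0; 1 0.0095 0 -0.0125 0; 1 0.0095 0 -0.0125 0; 1 0 0 0 0; 1 0 0 0 0")

```text
clock: 13.05
position: [0.6024, 0.0992, 0.2677]
ee_rot: [0.985, 0.175, -0.002, -0.001]
ft_force: [-3.7, 3.3, -3.8]
grip_width: 0.253
grasp_force: 25.3
```

```bash
python3 look.py p5
```

```text
[ 0.5999 -0.1128  0.2677] [-2.6349  4.6489 -4.0072] [ 1.0697  0.7039 -0.247 ] 13.15
```

View pics/p5.png

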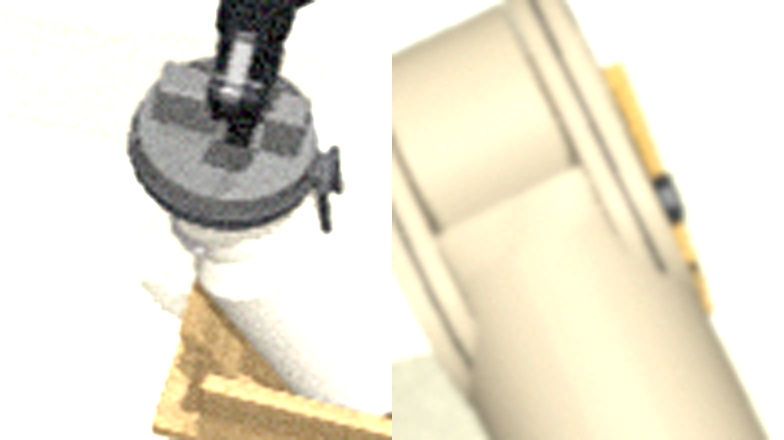

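The cap is lifted about 40° and nearly level around (225,140), with the bar held between the fingers. Forces are low. That was the tenth picture, so I'll continue on numbers.

Call:
arm_command(series="1 0.0115 0 -0.0107 0; 1 0.0115 0 -0.0107 0; 1 0.0131 0 -0.0086 0; 1 0.0131 0 -0.0086 0; 1 0.0145 0 -0.0062 0; 1 0.0145 0 -0.0062 0; 1 0.0091 0 -0.0025 0; 1 0.0091 0 -0.0025 0; 1 0.004 0 0 0; 1 0 0 0 0")

```text
clock: 14.4
position: [0.6397, 0.1125, 0.2897]
ee_rot: [0.985, 0.175, -0.003, -0.0]
ft_force: [-7.1, 1.4, -4.0]
grip_width: 0.249
grasp_force: 24.9
```

```bash
python3 - <<'E'
from workcell import manip
from plan import *
o=manip.get_obs(); p=W@o["position"]; d=p-HINGE
r=C+.024*n+[0,0,.004]-HINGE
print(p,W@o["ft_force"],o["grip_width"],o["grasp_force"],"strap",np.arctan2(d[2],-d[0])-np.arctan2(r[2],-r[0]),np.hypot(d[0],d[2]),np.hypot(r[0],r[2]))
E
```

```text
[ 0.6396 -0.1131  0.2897] [-6.1659  3.711  -3.9901] 0.2493815449894141 24.89499270915985 strap 1.323646359820204 0.07056879752846819 0.07213052034141974
```

Strap is about 1.32 rad. Release and go straight up.

Call:
arm_command(series="0 0 0 0 0; 0 0 0 0 0; 0 0 0 0 0; 0 0 0 0 0; 0 0 0 -0.05 0; 0 0 0 -0.1 0; 0 0 0 -0.1 0; 0 0 0 -0.1 0; 0 0 0 0 0; 0 0 0 0 0")

```text
clock: 15.65
position: [0.6413, 0.1122, 0.4305]
ee_rot: [0.985, 0.174, -0.0, 0.0]
ft_force: [-1.1, 0.0, -0.6]
grip_width: 1.0
grasp_force: 0.0
```

```bash
python3 - <<'E'
from workcell import manip,viewer
from plan import *; from g import proj
import cv2
c=viewer.camera("scene"); K=(c["intrinsics"],c["extrinsics"]); old=np.load("scene0.npz")["pixels"]
o=manip.get_obs(); print(W@o["position"],o["ft_force"],o["grip_width"],o["clock"])
def dark(im):
    h=cv2.cvtColor(im,cv2.COLOR_RGB2HSV); m=((h[...,2]<85)&(h[...,1]<60)).astype(np.uint8); m[:150]=0;m[260:]=0;m[:,:320]=0;m[:,420:]=0
    k,l,s,ce=cv2.connectedComponentsWithStats(m); return [(s[i].tolist(),ce[i].round(1).tolist()) for i in range(1,k) if s[i,4]>60]
print(dark(old)); print(dark(c["pixels"]))
t=np.linspace(0,2*np.pi,60)
for s in [0,.9,1.0,1.1,1.2,1.3,1.4]:
    R=np.array([[np.cos(s),0,np.sin(s)],[0,1,0],[-np.sin(s),0,np.cos(s)]])
    P=[C+.0505*(np.cos(a)*u+np.sin(a)*v)+h*n for a in t for h in (0,-.028)]
    q=np.array([proj(K,W.T@(HINGE+R@(x-HINGE))) for x in P]); print(s,q.min(0).round(),q.max(0).round())
cv2.imwrite("pics/end.png",c["pixels"][:,:,::-1])
E
```

```text
[ 0.6409 -0.114   0.4301] [ 0.4803 -0.0694 -0.5564] 0.998765159215194 15.7
[([345, 189, 51, 47, 1471], [369.4, 211.5])]
[([388, 150, 13, 11, 70], [394.3, 155.0]), ([352, 169, 49, 54, 1721], [374.6, 193.1])]
0 [349. 192.] [393. 234.]
0.9 [346. 176.] [393. 221.]
1.0 [347. 174.] [394. 220.]
1.1 [349. 172.] [395. 219.]
1.2 [351. 171.] [396. 218.]
1.3 [354. 169.] [397. 217.]
1.4 [357. 168.] [398. 217.]
```

Two independent checks agree on the swing: 1.32 rad from the hand position, and about 1.25–1.3 rad from the image outline. Both are above 1.1. The gripper is clear, so I'm handing in.

```bash
python3 -c "
from workcell import manip; print(manip.hand_in())"
```

```text
the job is handed in; nothing more can be done
None
```

I unscrewed the barred canister's cap to about 2.9 rad, swung it back to about 1.3 rad by my estimates, let go of it with the gripper clear, and handed the job in; no verdict came back.

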